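# Chase the thread in a gauge block on a sliding jig

### The arm

A 6-joint arm with a two-finger parallel gripper is mounted at the origin on the work surface. World frame = base frame: x ahead of the robot, y to its left, z up, the work surface at z = 0. Lengths are in m, angles in rad, forces in N, time in s.
With the tool pointing down it reaches from about 0.275 to 0.725 m from the base axis. Payload 5.6 kg.
Tool frame: the origin (TCP) lies at the very end of the fingers, on their centre line; the grasp point (between the pads) lies 19 mm behind it; z points along the fingers, y is the direction in which the jaws open and shut (so a half turn about z gives the same grasp; the last joint's range is limited). The gripper opens to 85 mm and grips with 20 to 120 N. Pads are 22 mm wide; open, the fingers measure 114 mm over their backs; the gripper's body (76 mm by 85 mm) begins 54 mm behind the grasp point. The pads swing forward as they close: fully open they stand 13 mm farther back than shut.
Start: joints at [-1.002, 0.255, 0.108, 0, -1.424, -0.285], TCP at [0.154, -0.528, 0.231] pointing down, gripper open.
Joint ranges: [-2.95, 2.95], [-1.21, 1.97], [-1.09, 1.5], [-2.87, 1.71], [-2.94, -0.07], [-3.05, 3.05]. Speed limits (rad/s): [2.57, 2.57, 3.14, 3.14, 3.14, 3.14].

### API

Orientations are given as a rotation vector (axis times angle).
In Python, from rig import state, grab_frame, close_job gives the robot as it stands.
- The arm moves only by the tool jog_arm, never from a script. Its argument "motion" is a list of rows, each an object of numbers: "dx", "dy", "dz": the shift along the world's x, y, z in mm; "rx", "ry", "rz": the turn, a rotation vector about the world's x, y, z in degrees. In form: [{"dx": .., "dy": .., "dz": .., "rx": .., "ry": .., "rz": ..}, ...]. A call has 1 to 12 rows; each row is the pose to reach, as a shift and turn from the pose commanded when the call began; what a row does not reach only later rows make up. A row lasts 1/10 s, in which the tool goes at most 50 mm and 8.59 degrees, less where a joint would pass 70% of its speed; a pose out of reach is approached as far as the arm can. A call with a gripper value outside its range is refused whole. "hand" is the closure, from 0 (fully open) to 1 (shut), set as the call begins (left out, the last holds). The fingers move at their own pace and stop on an object; "force" is the grip in N (left out, the last holds). Time passes only in rows, so rows that repeat a pose let the fingers close. It gives the time, the measured TCP pose, the force and the opening at its end, in the units of the state.
- state(): the state, without advancing time (a new reading comes with each control period).
- grab_frame(name): name is "scene" or "side" or "wrist"; returns a dict with "img" (400x640x3 uint8, blue, green, red), "z_map" (400x640 float32, m along the optical axis (not along the pixel's ray), 0 where there is no reading), "mtx" (3x3 intrinsics, pixels), "R" (3x3) and "t" (3): a world point X has camera coordinates R X + t; the wrist camera has in their place "T_tool_cam" (4x4, takes a point from camera to tool coordinates, whose origin is the TCP and whose axes are the flange's). Camera axes: x right, y down, z forward; pixel columns grow to the right and rows downward; lengths in m; the calibration is good to about 2 mm. A picture is of the moment at which its call begins: read the wrist's pose just before it.
- close_job(): hands the job in, once; it reports no verdict.
The state is a dict: "t": time; "joint_positions": joint angles; "dq": joint speeds; "joint_torque": joint torques, N m; "tool_pos": TCP position; "eef_rot": TCP orientation; "force": force on the tool from outside, world axes, zero at the start; "ft_torque": the same for the moment, N m; "grip_width": opening from 0.0 (shut) to 1.0 (fully open).
Only numpy, scipy, OpenCV 4.12 (cv2) and the standard library are available. Lean on these libraries where they do the work, as an engineer would, in place of code of your own. Each camera call takes 0.05 s, during which the arm holds its last target. There are 200 camera calls.

### The job

Push the carriage with the gauge block fully home against the jig's end stop and swing the lock lever fully closed; only then work the thread tap in by its wrench bar: half a turn forward (clockwise from above), a quarter turn back, half a turn forward, a quarter turn back, then forward until its shoulder sits home on the boss. Leave the carriage home, the lever closed and the tap home, and do not disturb the other things on the table.

Things in the scene. Friction and masses are not known exactly. Their poses are not given: they have to be found in the camera images.
- jig: Fixed jig: dark steel base plate 150 x 385 x 12 mm with two rails, an aluminium end stop and a lock. Origin: on the table under the tap's axis when the carriage is home. z up; +y along the rails toward the stop (stop face at y = +52 mm, top 50 mm high); plate from y = -225 to +160 mm, x = -75 to +75 mm. Heights in this list are above the table. Place and yaw vary.
- slide (a joint): Carriage on the rails, m: grows toward the stop (jig +y), 0.08 = fully home; starts at 0 to 0.03. Drags with about 9 N, stays where left. It carries a dark steel block (70 x 70 mm, top 70 mm high, with a boss r 18 mm to 76 mm high) in which the tap stands upright.
- push_plate (a point): Centre of the outer face (looks to jig -y) of the carriage's upright aluminium push plate: 70 mm wide along jig x, 12 mm thick, 38 to 82 mm high (point at 60 mm). It lies 132 mm to jig -y of the tap's axis and moves with the carriage. Push it toward jig +y.
- lock_pivot (a point): Vertical pivot axis of the lock lever, at the lever's mid-height (40 mm above the table), at jig (20, 115) mm.
- lock_arm (a joint): Lock lever, rad: 0 = points along jig +y (open); turns counter-clockwise seen from above to 1.57 = along jig -x (fully closed, its stop). Starts at 0 to 0.25. Flat steel bar 14 mm wide, 34 to 46 mm high, reaching 90 mm from the pivot. Needs about 0.2 Nm, stays where left. It drives a small bolt toward the carriage.
- lock_end (a point): Centre of the lever's round black end (r 11 mm, 28 to 52 mm high), 91 mm from the pivot, 40 mm high. Only the table or the base plate (top 12 mm high) lies below.
- tap_hub (a point): On the tap's vertical axis at the centre of its wrench bar, 110 mm high at joint 0; its x axis lies along the bar. Moves with the carriage. Round steel bar, r 6 mm (dark ends r 6.6), 180 mm long; hub block 44 x 30 x 26 mm (top 123 mm high), so each arm is free from 22 to 90 mm off the axis. Under the arms there is nothing above 82 mm.
- tap_body (a joint): Turn of the tap, rad: grows clockwise seen from above (forward, into the hole). At 0 the bar lies along jig x; starts at 0 to 0.2. Turns with about 0.12 Nm, stays where left, sinks 5 mm in all. At 6.2 its shoulder (r 15 mm) sits on the boss and it stops: home. Strokes turn at about 3.14, back 1.57, forward 4.71, back 3.14, then 6.2.
- oil: bystander: white plastic bottle, black cap, 56 mm across, 120 mm tall. Leave it alone.
- beaker: bystander: glass beaker, 68 mm across, 85 mm tall. Leave it alone.
- jar: bystander: amber glass jar, 60 mm across, 65 mm tall. Leave it alone.
- brush: bystander: flat brush lying down. Leave it alone.
- driver: bystander: screwdriver lying down. Leave it alone.

How it is judged:
By the outcome, as a careful person would: the job done as asked, in the order asked, and still so for the second after the job is handed in, with the robot touching nothing.
It also fails if it takes over 70 s, if anything falls off the work surface, if the arm or the gripper's body presses on something with over 40 N, if the wrist force passes 120 N, or if a joint passes its speed limit or range.

## Working session

There is one attempt and no reset: what is moved stays moved. The work goes in short steps, Python scripts to look and compute and a tool call to move; the robot and the scene stay as the last step left them, time stands still between calls to the robot, and variables do not carry over. Pictures are saved under pics/ and viewed, about 8 in all and at most 12, crops included, and the job is handed in when it is done.

Besides the shell and the picture viewer there is one more tool, called after ">>>" in YAML: its name, and indented under it one key for each argument. jog_arm: Moves the arm, as the interface text tells. Its arguments: {"type":"object","properties":{"motion":{"type":"array"},"hand":{"type":"number"},"force":{"type":"number"}},"required":["motion"]}

```bash
mkdir -p pics; python3 - <<'E'
from rig import *
import cv2,numpy as np
s=state();print(s)
fs=[grab_frame(n) for n in("scene","side")]
for n,f in zip(("scene","side"),fs):
    cv2.imwrite(f"pics/{n}0.png",f["img"]);np.savez(f"pics/{n}0.npz",**f);print(n,f["mtx"],f["R"],f["t"])
E
```

```text
{'t': 0.0, 'joint_positions': array([-1.00237128e+00,  2.55759367e-01,  1.07009788e-01, -4.76288512e-04,
       -1.42387701e+00, -2.84580284e-01]), 'dq': array([-0.00133628,  0.00038082, -0.00265405, -0.00070245,  0.00101034,
       -0.0008474 ]), 'joint_torque': array([-1.53078250e-03, -3.86626911e+01,  2.37935328e+01,  5.36489055e+00,
       -6.01703476e-03, -4.70391376e-05]), 'tool_pos': array([ 0.15394012, -0.52751166,  0.2303911 ]), 'eef_rot': array([ 4.44211356e-01, -3.10969607e+00, -2.92325060e-03]), 'force': array([ 0.41140627,  0.30106874, -0.40739318]), 'ft_torque': array([ 0.00381656, -0.01070428, -0.00220858]), 'grip_width': 1.002521382892312}
scene [[372.83142883   0.         318.20728088]
 [  0.         372.83142883 203.20362482]
 [  0.           0.           1.        ]] [[ 0.62893012  0.77739503 -0.01019139]
 [ 0.51635548 -0.42747132 -0.74205477]
 [-0.58122622  0.46143822 -0.67026177]] [-0.28479247 -0.22913475  1.29117262]
side [[432.85850471   0.         316.76120649]
 [  0.         432.85850471 200.0910463 ]
 [  0.           0.           1.        ]] [[ 0.98766337 -0.1564664  -0.0062713 ]
 [-0.11032917 -0.66689408 -0.73693945]
 [ 0.11112397  0.72854001 -0.67592967]] [-0.56204247  0.06067774  1.02665945]
```

View pics/scene0.png

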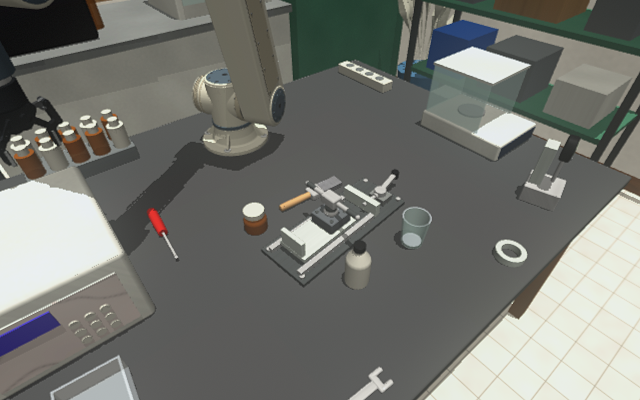

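View pics/side0.png

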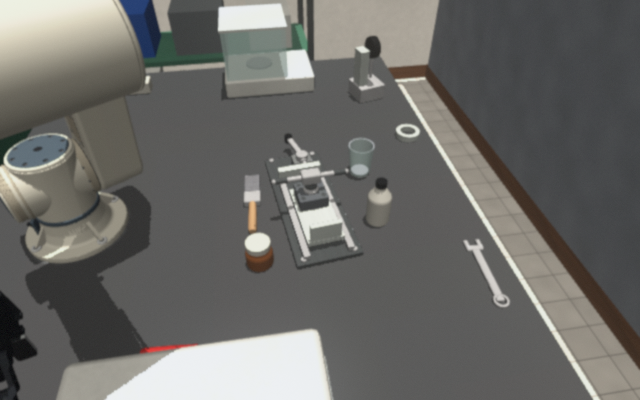

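The scene view shows the jig around (335,230), with the push plate near (293,242), the tap near (330,195) and the lever end near (394,174). In the side view the jig is around (312,205). I'll enlarge both.

```bash
python3 - <<'E'
import cv2,numpy as np
a=cv2.imread("pics/scene0.png")[160:290,250:450];b=cv2.imread("pics/side0.png")[125:270,240:410]
a=cv2.resize(a,None,fx=4,fy=4,interpolation=2);b=cv2.resize(b,None,fx=4,fy=4,interpolation=2)
for im,u,v in((a,250,160),(b,240,125)):
    for k in range(0,im.shape[1],80):cv2.putText(im,str(u+k//4),(k,10),0,.35,(0,255,255));cv2.line(im,(k,0),(k,im.shape[0]),(90,90,0),1)
    for k in range(0,im.shape[0],80):cv2.putText(im,str(v+k//4),(0,k+10),0,.35,(0,255,255));cv2.line(im,(0,k),(im.shape[1],k),(90,90,0),1)
cv2.imwrite("pics/a.png",a);cv2.imwrite("pics/b.png",b)
E
```

```text
(no output)
```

View pics/a.png

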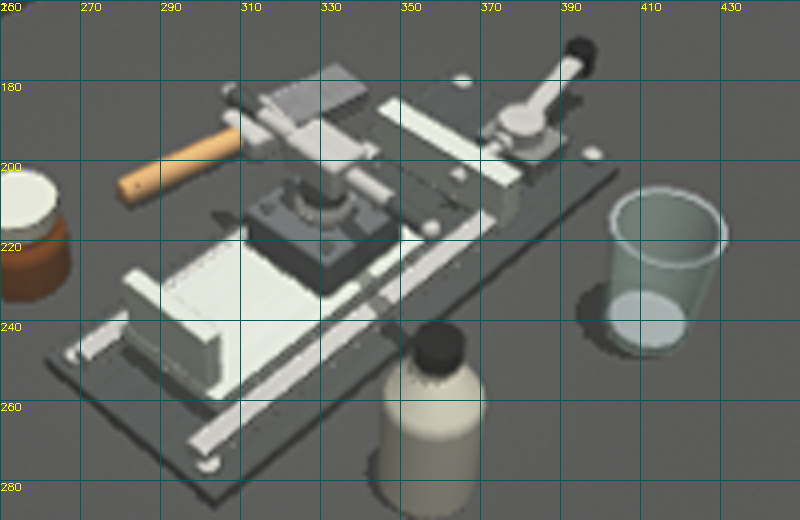

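View pics/b.png

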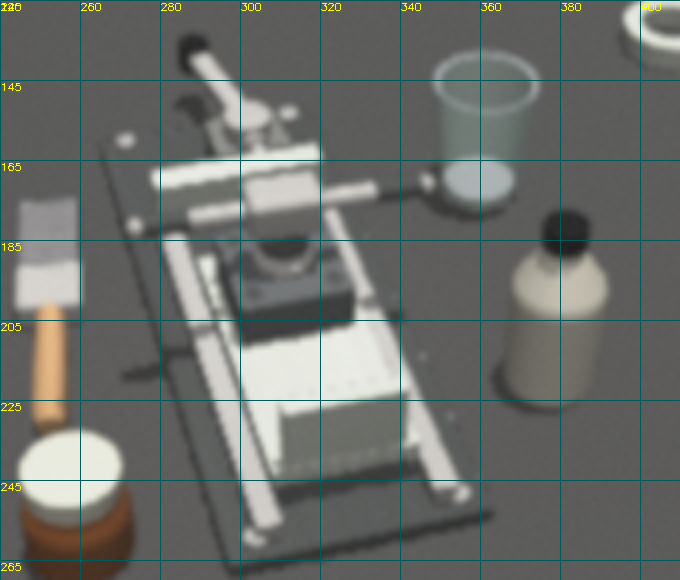

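```bash
cat > h.py <<'E'
import numpy as np
def ray(f,u,v,z):
    d=f["R"].T@np.linalg.inv(f["mtx"])@[u,v,1]; c=-f["R"].T@f["t"]
    return c+d*(z-c[2])/d[2]
def jig(P,J):  # fit yaw+pos
    P=np.array(P)[:,:2];J=np.array(J)
    p=P-P.mean(0);j=J-J.mean(0)
    a=np.arctan2((j[:,0]*p[:,1]-j[:,1]*p[:,0]).sum(),(j*p).sum())
    R=np.array([[np.cos(a),-np.sin(a)],[np.sin(a),np.cos(a)]])
    o=P.mean(0)-R@J.mean(0)
    return a,o,R,(P-o-J@R.T)
E
python3 - <<'E'
from h import *
np.set_printoptions(precision=4,suppress=True)
S=np.load("pics/scene0.npz");D=np.load("pics/side0.npz")
J=np.array([[-75,-225],[75,-225],[75,160]])/1e3
PS=[ray(S,u,v,.012) for u,v in((261.5,249),(303,284.5),(404,202))]
JD=np.array([[-75,-225],[75,-225],[-75,160]])/1e3
PD=[ray(D,u,v,.012) for u,v in((297,266),(362.5,252.5),(265,162))]
for P,j in((PS,J),(PD,JD),(PS+PD,np.r_[J,JD])):
    a,o,R,e=jig(P,j);print(np.degrees(a),o,'\n',e)
# others (in jig coords)
def pj(p):return R.T@(p[:2]-o)
for n,f,u,v,z in(("hubtopS",S,330.5,196.5,.123),("barendS+",S,346,207.5,.11),("barend-S",S,306.5,182,.11),("barend-D",D,288,179,.11),("barend+D",D,347,170,.11),("hubtopD",D,310,171,.123),("plate top outer L S",S,281,229,.082),("pl R S",S,303,245,.082),("plL D",D,310,228.5,.082),("plR D",D,341,222.5,.082),("leverS",S,394.5,174,.04),("leverD",D,288,138,.04),("pivS",S,380,189,.046),("pivD",D,301.5,153,.046)):
    p=ray(f,u,v,z);print(n,p,pj(p))
E
```

```text
6.220046488100227 [0.5463 0.0168] 
 [[ 0.0024  0.003 ]
 [-0.0018  0.0018]
 [-0.0005 -0.0048]]
6.309470722080132 [0.5417 0.0144] 
 [[ 0.001   0.0041]
 [-0.0024  0.0016]
 [ 0.0014 -0.0057]]
6.299910183373071 [0.544  0.0156] 
 [[ 0.0044  0.0043]
 [ 0.0003  0.0028]
 [ 0.0021 -0.0036]
 [-0.0012  0.0029]
 [-0.0046  0.0005]
 [-0.0009 -0.0069]]
hubtopS [ 0.5542 -0.0437  0.123 ] [ 0.0037 -0.06  ]
barendS+ [ 0.595  -0.0314  0.11  ] [ 0.0456 -0.0523]
barend-S [ 0.463  -0.0443  0.11  ] [-0.087  -0.0506]
barend-D [ 0.4974 -0.0415  0.11  ] [-0.0525 -0.0516]
barend+D [ 0.6355 -0.0315  0.11  ] [ 0.0858 -0.0568]
hubtopD [ 0.5485 -0.0372  0.123 ] [-0.0013 -0.0529]
plate top outer L S [ 0.5326 -0.1722  0.082 ] [-0.0319 -0.1854]
pl R S [ 0.6028 -0.1628  0.082 ] [ 0.0389 -0.1838]
plL D [ 0.5275 -0.1757  0.082 ] [-0.0373 -0.1883]
plR D [ 0.5946 -0.169   0.082 ] [ 0.0301 -0.189 ]
leverS [0.5242 0.2224 0.04  ] [0.0031 0.2077]
leverD [0.5225 0.2227 0.04  ] [0.0014 0.2083]
pivS [0.5491 0.1369 0.046 ] [0.0184 0.12  ]
pivD [0.5499 0.138  0.046 ] [0.0193 0.121 ]
```

The jig's yaw is about 6.3° and its origin is about (0.544, 0.016). The slide is about 0.025, the lever about 0.19 rad and the tap about 0.04 rad. I'll go to a point behind the push plate with the fingers closed.

>>> jog_arm:
  motion:
    - {"dx": 415, "dy": 314, "dz": -60, "rz": -10}
    - {"dx": 415, "dy": 314, "dz": -60, "rz": -10}
    - {"dx": 415, "dy": 314, "dz": -60, "rz": -10}
    - {"dx": 415, "dy": 314, "dz": -60, "rz": -10}
    - {"dx": 415, "dy": 314, "dz": -60, "rz": -10}
    - {"dx": 415, "dy": 314, "dz": -60, "rz": -10}
    - {"dx": 415, "dy": 314, "dz": -60, "rz": -10}
    - {"dx": 415, "dy": 314, "dz": -60, "rz": -10}
    - {"dx": 415, "dy": 314, "dz": -60, "rz": -10}
    - {"dx": 415, "dy": 314, "dz": -60, "rz": -10}
    - {"dx": 415, "dy": 314, "dz": -60, "rz": -10}
    - {"dx": 415, "dy": 314, "dz": -60, "rz": -10}
  hand: 1
  force: 60

```text
invalid input at $.motion[0]: expected keys dx, dy, dz, rx, ry, rz
```

```bash
cat >> h.py <<'E'
def show():
    from rig import state
    from scipy.spatial.transform import Rotation as Ro
    s=state();R=Ro.from_rotvec(s["eef_rot"]).as_matrix()
    print("t",round(s["t"],2),"p",s["tool_pos"].round(4),"yaw_y",np.degrees(np.arctan2(R[1,1],R[0,1])).round(1),"z",R[:,2].round(3),"qdeg",np.degrees(s["joint_positions"]).round(0),"F",s["force"].round(1),"M",s["ft_torque"].round(2),"w",round(s["grip_width"],3))
    return s
E
python3 -c "from h import *;show()"
```

```text
t 0.1 p [ 0.154  -0.5276  0.2305] yaw_y 106.3 z [-0.001  0.002 -1.   ] qdeg [-57.  15.   6.  -0. -82. -16.] F [ 0.5  0.8 -1.1] M [ 0.01  0.02 -0.06] w 1.002
```

>>> jog_arm:
  motion:
    - {"dx": 415, "dy": 314, "dz": -60, "rx": 0, "ry": 0, "rz": -10}
    - {"dx": 415, "dy": 314, "dz": -60, "rx": 0, "ry": 0, "rz": -10}
    - {"dx": 415, "dy": 314, "dz": -60, "rx": 0, "ry": 0, "rz": -10}
    - {"dx": 415, "dy": 314, "dz": -60, "rx": 0, "ry": 0, "rz": -10}
    - {"dx": 415, "dy": 314, "dz": -60, "rx": 0, "ry": 0, "rz": -10}
    - {"dx": 415, "dy": 314, "dz": -60, "rx": 0, "ry": 0, "rz": -10}
    - {"dx": 415, "dy": 314, "dz": -60, "rx": 0, "ry": 0, "rz": -10}
    - {"dx": 415, "dy": 314, "dz": -60, "rx": 0, "ry": 0, "rz": -10}
    - {"dx": 415, "dy": 314, "dz": -60, "rx": 0, "ry": 0, "rz": -10}
    - {"dx": 415, "dy": 314, "dz": -60, "rx": 0, "ry": 0, "rz": -10}
    - {"dx": 415, "dy": 314, "dz": -60, "rx": 0, "ry": 0, "rz": -10}
    - {"dx": 415, "dy": 314, "dz": -60, "rx": 0, "ry": 0, "rz": -10}
  hand: 1
  force: 60

```text
t: 1.3
tool_pos: [0.5709, -0.2111, 0.169]
eef_rot: [0.177, -3.134, -0.002]
force: [-0.1, 0.2, -0.1]
grip_width: 0.001
```

```bash
python3 - <<'E'
from h import *;import cv2
from rig import *
show()
f=grab_frame("wrist");cv2.imwrite("pics/w1.png",f["img"]);np.savez("pics/w1.npz",**f);print(f["T_tool_cam"],f["mtx"])
E
```

```text
t 1.3 p [ 0.5709 -0.2111  0.169 ] yaw_y 96.5 z [-0.003  0.001 -1.   ] qdeg [ -6.  23.   9.  -0. -76. -78.] F [-0.1  0.2 -0.1] M [-0.03  0.01 -0.02] w 0.001
[[-2.48385586e-04 -9.56093559e-01 -2.93061502e-01  7.48689107e-02]
 [ 9.99999389e-01 -5.53074418e-04  9.56814363e-04 -8.55572388e-04]
 [-1.07688887e-03 -2.93061086e-01  9.56093113e-01 -1.42854269e-01]
 [ 0.00000000e+00  0.00000000e+00  0.00000000e+00  1.00000000e+00]] [[345.98688403   0.         314.86588002]
 [  0.         345.98688403 212.16305455]
 [  0.           0.           1.        ]]
```

View pics/w1.png

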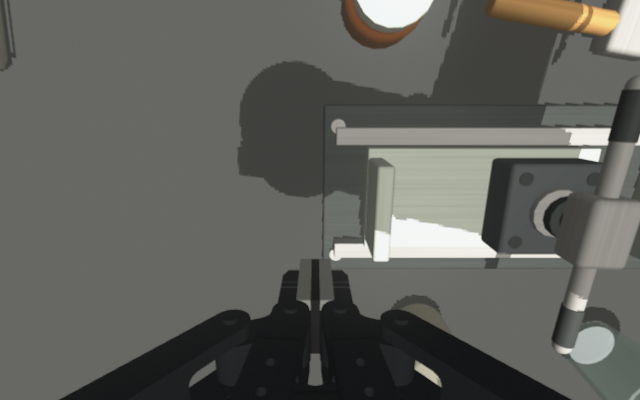

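The wrist view shows the push plate's top edge at (370–395, 160–262), the fingertips at (315,265) and the hub at (598,232). The bar runs from (630,95) to (567,345). I'll cast these.

```bash
cat >> h.py <<'E'
def wray(f,tp,rv,u,v,z):
    from scipy.spatial.transform import Rotation as Ro
    R=Ro.from_rotvec(rv).as_matrix();T=f["T_tool_cam"]
    d=R@T[:3,:3]@np.linalg.inv(f["mtx"])@[u,v,1];c=R@T[:3,3]+tp
    return c+d*(z-c[2])/d[2]
E
python3 - <<'E'
from h import *
s=show();f=np.load("pics/w1.npz")
a=np.radians(6.3);R=np.array([[np.cos(a),-np.sin(a)],[np.sin(a),np.cos(a)]]);o=np.array([.544,.0156])
for n,u,v,z in(("plateUL outer",370,159,.082),("plate LR outer",374,262,.082),("base corner -x",325,106,.012),("base +x edge",325,268,.012),("hub TL",558,194,.123),("hub BL",556,263,.123),("end bar +x",567,348,.11),("bar end -x",633,80,.11)):
    p=wray(f,s["tool_pos"],s["eef_rot"],u,v,z)[:2];print(n,p.round(4),(R.T@(p-o)).round(4))
E
```

```text
t 1.35 p [ 0.5697 -0.2124  0.1697] yaw_y 96.4 z [-0.003  0.001 -1.   ] qdeg [ -6.  23.   9.  -0. -76. -78.] F [ 0.  -0.9 -0.1] M [-0.07  0.04  0.07] w 0.001
plateUL outer [ 0.5245 -0.1811] [-0.041  -0.1934]
plate LR outer [ 0.5983 -0.1664] [ 0.034  -0.1869]
base corner -x [ 0.4939 -0.2129] [-0.0749 -0.2216]
base +x edge [ 0.6408 -0.1952] [ 0.0731 -0.2201]
hub TL [ 0.5271 -0.0796] [-0.0272 -0.0928]
hub BL [ 0.5687 -0.0674] [ 0.0154 -0.0852]
end bar +x [ 0.6357 -0.0289] [ 0.0863 -0.0543]
bar end -x [ 0.4621 -0.0491] [-0.0885 -0.0554]
```

>>> jog_arm:
  motion:
    - {"dx": 0, "dy": 0, "dz": -40, "rx": 0, "ry": 0, "rz": 0}
    - {"dx": 0, "dy": 0, "dz": -80, "rx": 0, "ry": 0, "rz": 0}
    - {"dx": 0, "dy": 0, "dz": -121, "rx": 0, "ry": 0, "rz": 0}
    - {"dx": -1, "dy": 8, "dz": -121, "rx": 0, "ry": 0, "rz": 0}
    - {"dx": -2, "dy": 18, "dz": -121, "rx": 0, "ry": 0, "rz": 0}
    - {"dx": -3, "dy": 26, "dz": -121, "rx": 0, "ry": 0, "rz": 0}
    - {"dx": -4, "dy": 34, "dz": -121, "rx": 0, "ry": 0, "rz": 0}
    - {"dx": -5, "dy": 42, "dz": -121, "rx": 0, "ry": 0, "rz": 0}
    - {"dx": -6, "dy": 50, "dz": -121, "rx": 0, "ry": 0, "rz": 0}
    - {"dx": -7, "dy": 58, "dz": -121, "rx": 0, "ry": 0, "rz": 0}
    - {"dx": -8, "dy": 66, "dz": -121, "rx": 0, "ry": 0, "rz": 0}
    - {"dx": -8, "dy": 72, "dz": -121, "rx": 0, "ry": 0, "rz": 0}

```text
t: 2.55
tool_pos: [0.5626, -0.1436, 0.0532]
eef_rot: [-0.173, 3.132, -0.007]
force: [-0.7, -9.9, 1.2]
grip_width: 0.0
```

Sliding at about 10 N of drag. I'll creep on to the stop.

>>> jog_arm:
  motion:
    - {"dx": 0, "dy": 3, "dz": 0, "rx": 0, "ry": 0, "rz": 0}
    - {"dx": -1, "dy": 6, "dz": 0, "rx": 0, "ry": 0, "rz": 0}
    - {"dx": -1, "dy": 9, "dz": 0, "rx": 0, "ry": 0, "rz": 0}
    - {"dx": -1, "dy": 12, "dz": 0, "rx": 0, "ry": 0, "rz": 0}
    - {"dx": -2, "dy": 14, "dz": 0, "rx": 0, "ry": 0, "rz": 0}
    - {"dx": -2, "dy": 14, "dz": 0, "rx": 0, "ry": 0, "rz": 0}

```text
t: 3.15
tool_pos: [0.561, -0.1293, 0.0532]
eef_rot: [-0.173, 3.131, -0.006]
force: [2.1, -7.4, 0.7]
grip_width: -0.002
```

>>> jog_arm:
  motion:
    - {"dx": 0, "dy": 2, "dz": 0, "rx": 0, "ry": 0, "rz": 0}
    - {"dx": 0, "dy": 4, "dz": 0, "rx": 0, "ry": 0, "rz": 0}
    - {"dx": 0, "dy": 4, "dz": 0, "rx": 0, "ry": 0, "rz": 0}

```text
t: 3.45
tool_pos: [0.5606, -0.1255, 0.0532]
eef_rot: [-0.173, 3.132, -0.006]
force: [0.7, -8.4, 1.7]
grip_width: 0.002
```

>>> jog_arm:
  motion:
    - {"dx": 0, "dy": 2, "dz": 0, "rx": 0, "ry": 0, "rz": 0}
    - {"dx": 0, "dy": 4, "dz": 0, "rx": 0, "ry": 0, "rz": 0}
    - {"dx": -1, "dy": 6, "dz": 0, "rx": 0, "ry": 0, "rz": 0}
    - {"dx": -1, "dy": 6, "dz": 0, "rx": 0, "ry": 0, "rz": 0}

```text
t: 3.85
tool_pos: [0.5605, -0.1247, 0.0534]
eef_rot: [-0.174, 3.132, -0.018]
force: [6.8, -29.0, -6.9]
grip_width: -0.0
```

The carriage stopped dead with the force up to 29 N, so it is home. I'll back off and go over to the +x side of the lever.

>>> jog_arm:
  motion:
    - {"dx": 2, "dy": -25, "dz": 0, "rx": 0, "ry": 0, "rz": 0}
    - {"dx": 2, "dy": -25, "dz": 45, "rx": 0, "ry": 0, "rz": 0}
    - {"dx": 2, "dy": -25, "dz": 90, "rx": 0, "ry": 0, "rz": 0}
    - {"dx": 2, "dy": -25, "dz": 130, "rx": 0, "ry": 0, "rz": 0}
    - {"dx": 13, "dy": 330, "dz": 130, "rx": 0, "ry": 0, "rz": 11}
    - {"dx": 13, "dy": 330, "dz": 130, "rx": 0, "ry": 0, "rz": 11}
    - {"dx": 13, "dy": 330, "dz": 130, "rx": 0, "ry": 0, "rz": 11}
    - {"dx": 13, "dy": 330, "dz": 130, "rx": 0, "ry": 0, "rz": 11}
    - {"dx": 13, "dy": 330, "dz": 130, "rx": 0, "ry": 0, "rz": 11}
    - {"dx": 13, "dy": 330, "dz": 130, "rx": 0, "ry": 0, "rz": 11}
    - {"dx": 13, "dy": 330, "dz": 130, "rx": 0, "ry": 0, "rz": 11}
    - {"dx": 13, "dy": 330, "dz": 130, "rx": 0, "ry": 0, "rz": 11}

```text
t: 5.05
tool_pos: [0.5706, 0.2178, 0.1816]
eef_rot: [-0.479, 3.102, 0.003]
force: [0.5, -0.1, -0.9]
grip_width: 0.002
```

```bash
python3 - <<'E'
from h import *
S=np.load("pics/scene0.npz");D=np.load("pics/side0.npz")
for n,f,u,v,z in(("beakerS",S,411,241,0),("beakerD",D,359.5,170,0),("oilS",S,357,283,0),("oilD",D,377,222,0)):print(n,ray(f,u,v,z).round(3))
show()
piv=np.array([.5495,.137])
for th in (0.185,.4,.6,.8,1.0,1.2,1.4,1.57):
    y=np.radians(96.3)+th;u=np.array([np.cos(y),np.sin(y)]);n=np.array([-u[1],u[0]])
    print(th,np.degrees(y).round(1),(piv+.066*u-.018*n).round(4))
E
```

```text
beakerS [0.703 0.094 0.   ]
beakerD [0.702 0.097 0.   ]
oilS [ 0.71  -0.096  0.   ]
oilD [ 0.698 -0.103  0.   ]
t 5.05 p [0.5706 0.2178 0.1816] yaw_y 107.6 z [ 0.002  0.002 -1.   ] qdeg [  36.   22.   10.   -0.  -77. -108.] F [ 0.5 -0.1 -0.9] M [-0.07 -0.01 -0.02] w 0.002
0.185 106.9 [0.5475 0.2054]
0.4 119.2 [0.533  0.2034]
0.6 130.7 [0.5201 0.1988]
0.8 142.1 [0.5084 0.1917]
1.0 153.6 [0.4984 0.1825]
1.2 165.1 [0.4904 0.1714]
1.4 176.5 [0.4847 0.159 ]
1.57 186.3 [0.4819 0.1477]
```

>>> jog_arm:
  motion:
    - {"dx": 0, "dy": 0, "dz": -50, "rx": 0, "ry": 0, "rz": 0}
    - {"dx": 0, "dy": 0, "dz": -100, "rx": 0, "ry": 0, "rz": 0}
    - {"dx": 0, "dy": 0, "dz": -148, "rx": 0, "ry": 0, "rz": 0}
    - {"dx": -12, "dy": -3, "dz": -148, "rx": 0, "ry": 0, "rz": 0}
    - {"dx": -23, "dy": -7, "dz": -148, "rx": 0, "ry": 0, "rz": 0}
    - {"dx": -31, "dy": -8, "dz": -148, "rx": 0, "ry": 0, "rz": 6}
    - {"dx": -38, "dy": -9, "dz": -148, "rx": 0, "ry": 0, "rz": 12}
    - {"dx": -45, "dy": -11, "dz": -148, "rx": 0, "ry": 0, "rz": 18}
    - {"dx": -51, "dy": -13, "dz": -148, "rx": 0, "ry": 0, "rz": 23}
    - {"dx": -57, "dy": -17, "dz": -148, "rx": 0, "ry": 0, "rz": 29}
    - {"dx": -63, "dy": -21, "dz": -148, "rx": 0, "ry": 0, "rz": 35}

```text
t: 6.15
tool_pos: [0.5094, 0.1929, 0.0346]
eef_rot: [-1.387, 2.811, 0.003]
force: [1.2, 3.9, -0.8]
grip_width: 0.003
```

>>> jog_arm:
  motion:
    - {"dx": -5, "dy": -4, "dz": 0, "rx": 0, "ry": 0, "rz": 6}
    - {"dx": -10, "dy": -9, "dz": 0, "rx": 0, "ry": 0, "rz": 11}
    - {"dx": -14, "dy": -14, "dz": 0, "rx": 0, "ry": 0, "rz": 17}
    - {"dx": -18, "dy": -20, "dz": 0, "rx": 0, "ry": 0, "rz": 23}
    - {"dx": -21, "dy": -26, "dz": 0, "rx": 0, "ry": 0, "rz": 28}
    - {"dx": -23, "dy": -32, "dz": 0, "rx": 0, "ry": 0, "rz": 34}
    - {"dx": -25, "dy": -38, "dz": 0, "rx": 0, "ry": 0, "rz": 40}
    - {"dx": -26, "dy": -44, "dz": 0, "rx": 0, "ry": 0, "rz": 44}
    - {"dx": -26, "dy": -46, "dz": 0, "rx": 0, "ry": 0, "rz": 44}
    - {"dx": -26, "dy": -46, "dz": 0, "rx": 0, "ry": 0, "rz": 44}

```text
t: 7.15
tool_pos: [0.4827, 0.1468, 0.0342]
eef_rot: [-2.333, 2.096, 0.0]
force: [-4.0, 5.3, 3.3]
grip_width: -0.004
```

>>> jog_arm:
  motion:
    - {"dx": 0, "dy": -2, "dz": 0, "rx": 0, "ry": 0, "rz": 0}
    - {"dx": 0, "dy": -4, "dz": 0, "rx": 0, "ry": 0, "rz": 0}
    - {"dx": 0, "dy": -6, "dz": 0, "rx": 0, "ry": 0, "rz": 0}
    - {"dx": 0, "dy": -6, "dz": 0, "rx": 0, "ry": 0, "rz": 0}

```text
t: 7.55
tool_pos: [0.483, 0.1463, 0.0343]
eef_rot: [-2.326, 2.092, 0.008]
force: [-9.9, 25.5, 2.6]
grip_width: 0.001
```

The lever is against its stop at 25 N. I'll retreat, rise, and look at the tap hub from above with the jaws open and the yaw ready.

>>> jog_arm:
  motion:
    - {"dx": 2, "dy": 22, "dz": 0, "rx": 0, "ry": 0, "rz": 0}
    - {"dx": 2, "dy": 22, "dz": 50, "rx": 0, "ry": 0, "rz": 8}
    - {"dx": 2, "dy": 22, "dz": 100, "rx": 0, "ry": 0, "rz": 16}
    - {"dx": 2, "dy": 22, "dz": 150, "rx": 0, "ry": 0, "rz": 24}
    - {"dx": 2, "dy": 22, "dz": 198, "rx": 0, "ry": 0, "rz": 32}
    - {"dx": 20, "dy": -15, "dz": 198, "rx": 0, "ry": 0, "rz": 40}
    - {"dx": 40, "dy": -50, "dz": 198, "rx": 0, "ry": 0, "rz": 48}
    - {"dx": 50, "dy": -85, "dz": 198, "rx": 0, "ry": 0, "rz": 56}
    - {"dx": 60, "dy": -120, "dz": 198, "rx": 0, "ry": 0, "rz": 64}
    - {"dx": 60, "dy": -120, "dz": 198, "rx": 0, "ry": 0, "rz": 72}
    - {"dx": 60, "dy": -120, "dz": 198, "rx": 0, "ry": 0, "rz": 80}
    - {"dx": 60, "dy": -120, "dz": 198, "rx": 0, "ry": 0, "rz": 88}
  hand: 0.3

```text
t: 8.75
tool_pos: [0.5421, 0.0185, 0.2315]
eef_rot: [-3.139, -0.121, -0.003]
force: [-0.9, -0.2, 0.3]
grip_width: 0.701
```

```bash
python3 - <<'E'
from h import *;import cv2
from rig import *
s=show()
f=grab_frame("wrist");cv2.imwrite("pics/w2.png",f["img"]);np.savez("pics/w2.npz",tp=s["tool_pos"],rv=s["eef_rot"],**f);show()
E
```

```text
t 8.75 p [0.5421 0.0185 0.2315] yaw_y -85.6 z [ 0.002  0.    -1.   ] qdeg [ 19.  14.   5.   0. -81.  76.] F [-0.9 -0.2  0.3] M [-0.02 -0.03  0.05] w 0.701
t 8.8 p [0.5421 0.0187 0.2315] yaw_y -85.2 z [ 0.002  0.    -1.   ] qdeg [ 19.  14.   5.   0. -81.  76.] F [-0.4 -0.4  0.5] M [0.03 0.03 0.03] w 0.698
```

View pics/w2.png

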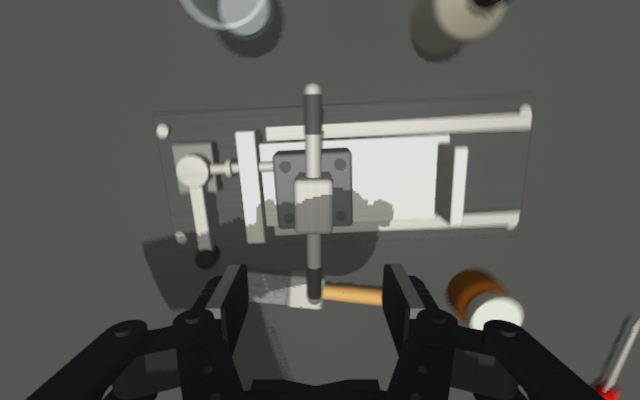

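Lever runs from (193,170) to (206,258), square to the rails, and the carriage is against the stop at (250,185). The bar ends are at (313,84) and (315,298), and the hub at (314,205).

```bash
python3 - <<'E'
from h import *
f=np.load("pics/w2.npz")
W=lambda u,v,z:wray(f,f["tp"],f["rv"],u,v,z)[:2]
e1,e2=W(313,85,.110),W(315,298,.110)
print("bar",e1,e2,"mid",(e1+e2)/2,"len",np.linalg.norm(e1-e2),"yaw",np.degrees(np.arctan2(*(e1-e2)[::-1])))
c=[W(u,v,.123) for u,v in((296,180),(331.5,180),(296.5,234),(331.5,234))];print("hubtop",np.mean(c,0),np.round(c,4))
p,l=W(193,170,.046),W(206,258,.052);d=l-p;print("lever",p,l,np.linalg.norm(d),"yaw",np.degrees(np.arctan2(d[1],d[0])))
b=[W(160,245,.012),W(156,112,.012),W(533,96,.012),W(523,228,.012)];print("base",np.round(b,4))
for i,j in((0,3),(1,2)):
    d=b[i]-b[j];print(np.degrees(np.arctan2(d[1],d[0])))
E
```

```text
bar [0.63121366 0.02611568] [0.45870393 0.01136071] mid [0.54495879 0.01873819] len 0.17313958584478512 yaw 4.888682439223804
hubtop [0.54351633 0.01874939] [[0.5637 0.0335]
 [0.5657 0.0074]
 [0.5213 0.0306]
 [0.5234 0.0035]]
lever [0.54967192 0.13558081] [0.46135255 0.12266551] 0.08925870103773607 yaw -171.68038001820014
base [[ 0.4541  0.1865]
 [ 0.5991  0.1829]
 [ 0.6432 -0.1915]
 [ 0.5058 -0.2165]]
97.29785220957946
96.72829936271275
```

>>> jog_arm:
  motion:
    - {"dx": 2, "dy": 0, "dz": -45, "rx": 0, "ry": 0, "rz": 0}
    - {"dx": 2, "dy": 0, "dz": -90, "rx": 0, "ry": 0, "rz": 0}
    - {"dx": 2, "dy": 0, "dz": -115, "rx": 0, "ry": 0, "rz": 0}
    - {"dx": 2, "dy": 0, "dz": -132, "rx": 0, "ry": 0, "rz": 0}
    - {"dx": 2, "dy": 0, "dz": -132, "rx": 0, "ry": 0, "rz": 0}

```text
t: 9.3
tool_pos: [0.5424, 0.0188, 0.0966]
eef_rot: [3.139, 0.111, -0.006]
force: [-0.2, -0.8, 0.3]
grip_width: 0.699
```

>>> jog_arm:
  motion:
    - {"dx": 0, "dy": 0, "dz": 0, "rx": 0, "ry": 0, "rz": 0}
    - {"dx": 0, "dy": 0, "dz": 0, "rx": 0, "ry": 0, "rz": 0}
    - {"dx": 0, "dy": 0, "dz": 0, "rx": 0, "ry": 0, "rz": 0}
    - {"dx": 0, "dy": 0, "dz": 0, "rx": 0, "ry": 0, "rz": 0}
  hand: 1
  force: 60

```text
t: 9.7
tool_pos: [0.5452, 0.0196, 0.1003]
eef_rot: [-3.138, -0.116, -0.006]
force: [-1.8, 2.1, 6.4]
grip_width: 0.337
```

```bash
python3 -c "from h import *;show()"
```

```text
t 9.7 p [0.5452 0.0196 0.1003] yaw_y -85.8 z [ 0.004  0.001 -1.   ] qdeg [ 18.  18.  -8.   0. -63.  76.] F [-1.8  2.1  6.4] M [ 0.82  0.61 -0.15] w 0.337
```

The hub is gripped, with a 29 mm opening. First forward stroke.

>>> jog_arm:
  motion:
    - {"dx": 0, "dy": 0, "dz": 0, "rx": 0, "ry": 0, "rz": -8}
    - {"dx": 0, "dy": 0, "dz": 0, "rx": 0, "ry": 0, "rz": -16}
    - {"dx": 0, "dy": 0, "dz": 0, "rx": 0, "ry": 0, "rz": -24}
    - {"dx": 0, "dy": 0, "dz": 0, "rx": 0, "ry": 0, "rz": -32}
    - {"dx": 0, "dy": 0, "dz": -1, "rx": 0, "ry": 0, "rz": -40}
    - {"dx": 0, "dy": 0, "dz": -1, "rx": 0, "ry": 0, "rz": -48}
    - {"dx": 0, "dy": 0, "dz": -1, "rx": 0, "ry": 0, "rz": -56}
    - {"dx": 0, "dy": 0, "dz": -1, "rx": 0, "ry": 0, "rz": -64}
    - {"dx": 0, "dy": 0, "dz": -1, "rx": 0, "ry": 0, "rz": -72}
    - {"dx": 0, "dy": 0, "dz": -1, "rx": 0, "ry": 0, "rz": -80}
    - {"dx": 0, "dy": 0, "dz": -1, "rx": 0, "ry": 0, "rz": -88}
    - {"dx": 0, "dy": 0, "dz": -1, "rx": 0, "ry": 0, "rz": -90}

```text
t: 10.9
tool_pos: [0.5437, 0.0182, 0.099]
eef_rot: [2.297, -2.141, 0.002]
force: [-5.6, -1.0, 9.4]
grip_width: 0.336
```

```bash
python3 -c "from h import *;show()"
```

```text
t 10.9 p [0.5437 0.0182 0.099 ] yaw_y -176.0 z [ 0.    -0.001 -1.   ] qdeg [ 18.  18.  -9.   0. -63. -14.] F [-5.6 -1.   9.4] M [-0.4   1.98  0.12] w 0.336
```

>>> jog_arm:
  motion:
    - {"dx": 0, "dy": 0, "dz": -1, "rx": 0, "ry": 0, "rz": -8}
    - {"dx": 0, "dy": 0, "dz": -1, "rx": 0, "ry": 0, "rz": -16}
    - {"dx": 0, "dy": 0, "dz": -1, "rx": 0, "ry": 0, "rz": -24}
    - {"dx": 0, "dy": 0, "dz": -1, "rx": 0, "ry": 0, "rz": -32}
    - {"dx": 0, "dy": 0, "dz": -1, "rx": 0, "ry": 0, "rz": -40}
    - {"dx": 0, "dy": 0, "dz": -2, "rx": 0, "ry": 0, "rz": -48}
    - {"dx": 0, "dy": 0, "dz": -2, "rx": 0, "ry": 0, "rz": -56}
    - {"dx": 0, "dy": 0, "dz": -2, "rx": 0, "ry": 0, "rz": -64}
    - {"dx": 0, "dy": 0, "dz": -2, "rx": 0, "ry": 0, "rz": -72}
    - {"dx": 0, "dy": 0, "dz": -2, "rx": 0, "ry": 0, "rz": -80}
    - {"dx": 0, "dy": 0, "dz": -2, "rx": 0, "ry": 0, "rz": -88}
    - {"dx": 0, "dy": 0, "dz": -2, "rx": 0, "ry": 0, "rz": -89}

```text
t: 12.1
tool_pos: [0.5426, 0.0196, 0.0976]
eef_rot: [0.137, -3.138, -0.002]
force: [-10.6, 4.3, 16.6]
grip_width: 0.337
```

```bash
python3 -c "from h import *;show()"
```

```text
t 12.1 p [0.5426 0.0196 0.0976] yaw_y 95.0 z [-0.001  0.001 -1.   ] qdeg [  19.   18.   -9.   -0.  -63. -103.] F [-10.6   4.3  16.6] M [1.88 4.28 0.1 ] w 0.337
```

>>> jog_arm:
  motion:
    - {"dx": 0, "dy": 0, "dz": 1, "rx": 0, "ry": 0, "rz": 8}
    - {"dx": 0, "dy": 0, "dz": 1, "rx": 0, "ry": 0, "rz": 16}
    - {"dx": 0, "dy": 0, "dz": 1, "rx": 0, "ry": 0, "rz": 24}
    - {"dx": 0, "dy": 0, "dz": 1, "rx": 0, "ry": 0, "rz": 32}
    - {"dx": 0, "dy": 0, "dz": 2, "rx": 0, "ry": 0, "rz": 40}
    - {"dx": 0, "dy": 0, "dz": 2, "rx": 0, "ry": 0, "rz": 48}
    - {"dx": 0, "dy": 0, "dz": 2, "rx": 0, "ry": 0, "rz": 56}
    - {"dx": 0, "dy": 0, "dz": 2, "rx": 0, "ry": 0, "rz": 64}
    - {"dx": 0, "dy": 0, "dz": 2, "rx": 0, "ry": 0, "rz": 72}
    - {"dx": 0, "dy": 0, "dz": 2, "rx": 0, "ry": 0, "rz": 80}
    - {"dx": 0, "dy": 0, "dz": 2, "rx": 0, "ry": 0, "rz": 88}
    - {"dx": 0, "dy": 0, "dz": 2, "rx": 0, "ry": 0, "rz": 91}

```text
t: 13.3
tool_pos: [0.5437, 0.0182, 0.0991]
eef_rot: [2.343, -2.091, 0.002]
force: [-5.4, -1.1, 9.4]
grip_width: 0.34
```

```bash
python3 -c "from h import *;show()"
```

```text
t 13.3 p [0.5437 0.0182 0.0991] yaw_y -173.5 z [ 0.    -0.001 -1.   ] qdeg [ 18.  18.  -9.   0. -63. -12.] F [-5.4 -1.1  9.4] M [-0.43  1.87 -0.09] w 0.34
```

Tap is at about 90°. I'll regrasp turned by 180° so that joint 6 has room.

>>> jog_arm:
  motion:
    - {"dx": 0, "dy": 0, "dz": 0, "rx": 0, "ry": 0, "rz": 0}
    - {"dx": 0, "dy": 0, "dz": 0, "rx": 0, "ry": 0, "rz": 0}
    - {"dx": 0, "dy": 0, "dz": 0, "rx": 0, "ry": 0, "rz": 0}
    - {"dx": 0, "dy": 0, "dz": 25, "rx": 0, "ry": 0, "rz": 0}
    - {"dx": 0, "dy": 0, "dz": 60, "rx": 0, "ry": 0, "rz": 0}
    - {"dx": 0, "dy": 0, "dz": 60, "rx": 0, "ry": 0, "rz": 8}
    - {"dx": 0, "dy": 0, "dz": 60, "rx": 0, "ry": 0, "rz": 16}
    - {"dx": 0, "dy": 0, "dz": 60, "rx": 0, "ry": 0, "rz": 24}
    - {"dx": 0, "dy": 0, "dz": 60, "rx": 0, "ry": 0, "rz": 32}
    - {"dx": 0, "dy": 0, "dz": 60, "rx": 0, "ry": 0, "rz": 40}
    - {"dx": 0, "dy": 0, "dz": 60, "rx": 0, "ry": 0, "rz": 48}
    - {"dx": 0, "dy": 0, "dz": 60, "rx": 0, "ry": 0, "rz": 56}
  hand: 0.3

```text
t: 14.5
tool_pos: [0.5441, 0.0191, 0.1571]
eef_rot: [3.052, -0.745, -0.0]
force: [0.1, 0.4, 0.3]
grip_width: 0.703
```

>>> jog_arm:
  motion:
    - {"dx": 0, "dy": 0, "dz": 0, "rx": 0, "ry": 0, "rz": 8}
    - {"dx": 0, "dy": 0, "dz": 0, "rx": 0, "ry": 0, "rz": 16}
    - {"dx": 0, "dy": 0, "dz": 0, "rx": 0, "ry": 0, "rz": 24}
    - {"dx": 0, "dy": 0, "dz": 0, "rx": 0, "ry": 0, "rz": 32}
    - {"dx": 0, "dy": 0, "dz": 0, "rx": 0, "ry": 0, "rz": 40}
    - {"dx": 0, "dy": 0, "dz": 0, "rx": 0, "ry": 0, "rz": 48}
    - {"dx": 0, "dy": 0, "dz": 0, "rx": 0, "ry": 0, "rz": 56}
    - {"dx": 0, "dy": 0, "dz": 0, "rx": 0, "ry": 0, "rz": 64}
    - {"dx": 0, "dy": 0, "dz": 0, "rx": 0, "ry": 0, "rz": 72}
    - {"dx": 0, "dy": 0, "dz": 0, "rx": 0, "ry": 0, "rz": 80}
    - {"dx": 0, "dy": 0, "dz": 0, "rx": 0, "ry": 0, "rz": 88}

```text
t: 15.6
tool_pos: [0.5441, 0.0191, 0.1572]
eef_rot: [-2.713, -1.584, 0.0]
force: [-0.3, -0.2, 1.1]
grip_width: 0.702
```

>>> jog_arm:
  motion:
    - {"dx": 0, "dy": 0, "dz": 0, "rx": 0, "ry": 0, "rz": 8}
    - {"dx": 0, "dy": 0, "dz": 0, "rx": 0, "ry": 0, "rz": 16}
    - {"dx": 0, "dy": 0, "dz": 0, "rx": 0, "ry": 0, "rz": 24}
    - {"dx": 0, "dy": 0, "dz": 0, "rx": 0, "ry": 0, "rz": 32}
    - {"dx": 0, "dy": 0, "dz": 0, "rx": 0, "ry": 0, "rz": 36}
    - {"dx": 0, "dy": 0, "dz": 0, "rx": 0, "ry": 0, "rz": 36}

```text
t: 16.2
tool_pos: [0.5441, 0.019, 0.1572]
eef_rot: [-2.097, -2.339, 0.0]
force: [0.5, 0.3, -0.0]
grip_width: 0.698
```

```bash
python3 - <<'E'
from h import *;import cv2
from rig import *
s=show()
f=grab_frame("wrist");cv2.imwrite("pics/w3.png",f["img"]);np.savez("pics/w3.npz",tp=s["tool_pos"],rv=s["eef_rot"],**f)
E
```

```text
t 16.2 p [0.5441 0.019  0.1572] yaw_y 6.3 z [-0. -0. -1.] qdeg [ 18.  16.  -3.  -0. -71. 168.] F [ 0.5  0.3 -0. ] M [ 0.02 -0.01 -0.02] w 0.698
```

View pics/w3.png

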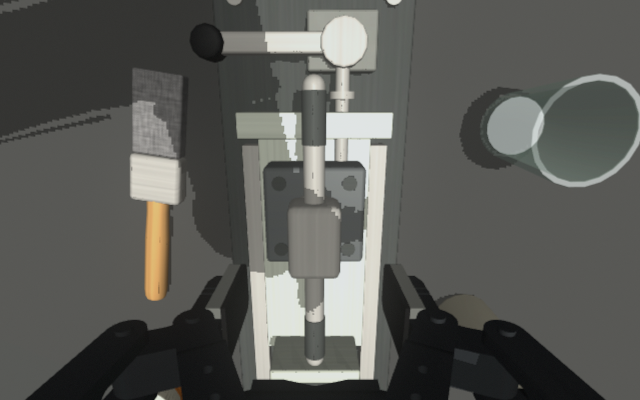

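The bar is upright in the image, from (314,80) to (314,362), which puts the tap at about 90°. The lever is level and closed, with the jaws either side of the hub. Grip again.

>>> jog_arm:
  motion:
    - {"dx": 0, "dy": 0, "dz": -35, "rx": 0, "ry": 0, "rz": 0}
    - {"dx": 0, "dy": 0, "dz": -58, "rx": 0, "ry": 0, "rz": 0}
    - {"dx": 0, "dy": 0, "dz": -58, "rx": 0, "ry": 0, "rz": 0}

```text
t: 16.55
tool_pos: [0.5415, 0.0186, 0.096]
eef_rot: [-2.097, -2.333, 0.009]
force: [-0.7, -0.0, -0.2]
grip_width: 0.702
```

>>> jog_arm:
  motion:
    - {"dx": 0, "dy": 0, "dz": 0, "rx": 0, "ry": 0, "rz": 0}
    - {"dx": 0, "dy": 0, "dz": 0, "rx": 0, "ry": 0, "rz": 0}
    - {"dx": 0, "dy": 0, "dz": 1, "rx": 0, "ry": 0, "rz": 0}
    - {"dx": 0, "dy": 0, "dz": 2, "rx": 0, "ry": 0, "rz": 0}
  hand: 1

```text
t: 16.95
tool_pos: [0.544, 0.0191, 0.1015]
eef_rot: [2.097, 2.339, 0.001]
force: [0.7, -0.8, -7.8]
grip_width: 0.342
```

>>> jog_arm:
  motion:
    - {"dx": 0, "dy": 0, "dz": 0, "rx": 0, "ry": 0, "rz": -8}
    - {"dx": 0, "dy": 0, "dz": 0, "rx": 0, "ry": 0, "rz": -16}
    - {"dx": 0, "dy": 0, "dz": 0, "rx": 0, "ry": 0, "rz": -24}
    - {"dx": 0, "dy": 0, "dz": 0, "rx": 0, "ry": 0, "rz": -32}
    - {"dx": 0, "dy": 0, "dz": -1, "rx": 0, "ry": 0, "rz": -40}
    - {"dx": 0, "dy": 0, "dz": -1, "rx": 0, "ry": 0, "rz": -48}
    - {"dx": 0, "dy": 0, "dz": -1, "rx": 0, "ry": 0, "rz": -56}
    - {"dx": 0, "dy": 0, "dz": -1, "rx": 0, "ry": 0, "rz": -64}
    - {"dx": 0, "dy": 0, "dz": -1, "rx": 0, "ry": 0, "rz": -72}
    - {"dx": 0, "dy": 0, "dz": -1, "rx": 0, "ry": 0, "rz": -80}
    - {"dx": 0, "dy": 0, "dz": -1, "rx": 0, "ry": 0, "rz": -88}
    - {"dx": 0, "dy": 0, "dz": -1, "rx": 0, "ry": 0, "rz": -90}

```text
t: 18.15
tool_pos: [0.5429, 0.0192, 0.1002]
eef_rot: [-3.137, -0.164, 0.003]
force: [-3.7, 2.3, -0.5]
grip_width: 0.339
```

```bash
python3 -c "from h import *;show()"
```

```text
t 18.15 p [0.5429 0.0192 0.1002] yaw_y -84.0 z [-0.002  0.    -1.   ] qdeg [ 19.  18.  -8.  -0. -63.  78.] F [-3.7  2.3 -0.5] M [0.18 1.21 0.07] w 0.339
```

Tap is at about 180°. Another quarter forward takes it to about 270°, then the back stroke.

>>> jog_arm:
  motion:
    - {"dx": 0, "dy": 0, "dz": 0, "rx": 0, "ry": 0, "rz": -8}
    - {"dx": 0, "dy": 0, "dz": 0, "rx": 0, "ry": 0, "rz": -16}
    - {"dx": 0, "dy": 0, "dz": 0, "rx": 0, "ry": 0, "rz": -24}
    - {"dx": 0, "dy": 0, "dz": 0, "rx": 0, "ry": 0, "rz": -32}
    - {"dx": 0, "dy": 0, "dz": -1, "rx": 0, "ry": 0, "rz": -40}
    - {"dx": 0, "dy": 0, "dz": -1, "rx": 0, "ry": 0, "rz": -48}
    - {"dx": 0, "dy": 0, "dz": -1, "rx": 0, "ry": 0, "rz": -56}
    - {"dx": 0, "dy": 0, "dz": -1, "rx": 0, "ry": 0, "rz": -64}
    - {"dx": 0, "dy": 0, "dz": -1, "rx": 0, "ry": 0, "rz": -72}
    - {"dx": 0, "dy": 0, "dz": -1, "rx": 0, "ry": 0, "rz": -80}
    - {"dx": 0, "dy": 0, "dz": -1, "rx": 0, "ry": 0, "rz": -88}
    - {"dx": 0, "dy": 0, "dz": -1, "rx": 0, "ry": 0, "rz": -91}

```text
t: 19.35
tool_pos: [0.5432, 0.0203, 0.0989]
eef_rot: [-2.315, 2.123, 0.004]
force: [-2.8, 3.8, -3.0]
grip_width: 0.338
```

```bash
python3 -c "from h import *;show()"
```

```text
t 19.35 p [0.5432 0.0203 0.0989] yaw_y -175.0 z [-0.002  0.002 -1.   ] qdeg [ 19.  18.  -8.  -0. -63. -13.] F [-2.8  3.8 -3. ] M [1.54 1.11 0.14] w 0.338
```

>>> jog_arm:
  motion:
    - {"dx": 0, "dy": 0, "dz": 0, "rx": 0, "ry": 0, "rz": 8}
    - {"dx": 0, "dy": 0, "dz": 0, "rx": 0, "ry": 0, "rz": 16}
    - {"dx": 0, "dy": 0, "dz": 0, "rx": 0, "ry": 0, "rz": 24}
    - {"dx": 0, "dy": 0, "dz": 0, "rx": 0, "ry": 0, "rz": 32}
    - {"dx": 0, "dy": 0, "dz": 1, "rx": 0, "ry": 0, "rz": 40}
    - {"dx": 0, "dy": 0, "dz": 1, "rx": 0, "ry": 0, "rz": 48}
    - {"dx": 0, "dy": 0, "dz": 1, "rx": 0, "ry": 0, "rz": 56}
    - {"dx": 0, "dy": 0, "dz": 1, "rx": 0, "ry": 0, "rz": 64}
    - {"dx": 0, "dy": 0, "dz": 1, "rx": 0, "ry": 0, "rz": 72}
    - {"dx": 0, "dy": 0, "dz": 1, "rx": 0, "ry": 0, "rz": 80}
    - {"dx": 0, "dy": 0, "dz": 1, "rx": 0, "ry": 0, "rz": 88}
    - {"dx": 0, "dy": 0, "dz": 1, "rx": 0, "ry": 0, "rz": 91}

```text
t: 20.55
tool_pos: [0.543, 0.0192, 0.1002]
eef_rot: [-3.136, -0.178, 0.003]
force: [-3.9, 1.6, -1.1]
grip_width: 0.335
```

```bash
python3 -c "from h import *;show()"
```

```text
t 20.55 p [0.543  0.0192 0.1002] yaw_y -83.5 z [-0.002  0.    -1.   ] qdeg [ 19.  18.  -8.  -0. -63.  78.] F [-3.9  1.6 -1.1] M [ 0.14  1.26 -0.1 ] w 0.335
```

>>> jog_arm:
  motion:
    - {"dx": 0, "dy": 0, "dz": 0, "rx": 0, "ry": 0, "rz": -8}
    - {"dx": 0, "dy": 0, "dz": 0, "rx": 0, "ry": 0, "rz": -16}
    - {"dx": 0, "dy": 0, "dz": 0, "rx": 0, "ry": 0, "rz": -24}
    - {"dx": 0, "dy": 0, "dz": 0, "rx": 0, "ry": 0, "rz": -32}
    - {"dx": 0, "dy": 0, "dz": -1, "rx": 0, "ry": 0, "rz": -40}
    - {"dx": 0, "dy": 0, "dz": -1, "rx": 0, "ry": 0, "rz": -48}
    - {"dx": 0, "dy": 0, "dz": -1, "rx": 0, "ry": 0, "rz": -56}
    - {"dx": 0, "dy": 0, "dz": -1, "rx": 0, "ry": 0, "rz": -64}
    - {"dx": 0, "dy": 0, "dz": -1, "rx": 0, "ry": 0, "rz": -72}
    - {"dx": 0, "dy": 0, "dz": -1, "rx": 0, "ry": 0, "rz": -80}
    - {"dx": 0, "dy": 0, "dz": -1, "rx": 0, "ry": 0, "rz": -88}
    - {"dx": 0, "dy": 0, "dz": -1, "rx": 0, "ry": 0, "rz": -90}

```text
t: 21.75
tool_pos: [0.5432, 0.0203, 0.0989]
eef_rot: [-2.334, 2.102, 0.004]
force: [-2.0, 4.9, -1.7]
grip_width: 0.337
```

>>> jog_arm:
  motion:
    - {"dx": 0, "dy": 0, "dz": 0, "rx": 0, "ry": 0, "rz": -8}
    - {"dx": 0, "dy": 0, "dz": 0, "rx": 0, "ry": 0, "rz": -16}
    - {"dx": 0, "dy": 0, "dz": 0, "rx": 0, "ry": 0, "rz": -24}
    - {"dx": 0, "dy": 0, "dz": 0, "rx": 0, "ry": 0, "rz": -32}
    - {"dx": 0, "dy": 0, "dz": -1, "rx": 0, "ry": 0, "rz": -40}
    - {"dx": 0, "dy": 0, "dz": -1, "rx": 0, "ry": 0, "rz": -48}
    - {"dx": 0, "dy": 0, "dz": -1, "rx": 0, "ry": 0, "rz": -56}
    - {"dx": 0, "dy": 0, "dz": -1, "rx": 0, "ry": 0, "rz": -64}
    - {"dx": 0, "dy": 0, "dz": -1, "rx": 0, "ry": 0, "rz": -72}
    - {"dx": 0, "dy": 0, "dz": -1, "rx": 0, "ry": 0, "rz": -80}
    - {"dx": 0, "dy": 0, "dz": -1, "rx": 0, "ry": 0, "rz": -83}
    - {"dx": 0, "dy": 0, "dz": -1, "rx": 0, "ry": 0, "rz": -83}

```text
t: 22.95
tool_pos: [0.5442, 0.0202, 0.0979]
eef_rot: [-0.361, 3.12, 0.004]
force: [1.3, 4.0, -6.8]
grip_width: 0.335
```

```bash
python3 -c "from h import *;show()"
```

```text
t 22.95 p [0.5442 0.0202 0.0979] yaw_y 103.2 z [ 0.     0.002 -1.   ] qdeg [ 19.  18.  -8.  -0. -63. -95.] F [ 1.3  4.  -6.8] M [ 1.72 -0.42 -0.13] w 0.335
```

>>> jog_arm:
  motion:
    - {"dx": 0, "dy": 0, "dz": 0, "rx": 0, "ry": 0, "rz": -2}
    - {"dx": 0, "dy": 0, "dz": 0, "rx": 0, "ry": 0, "rz": -4}
    - {"dx": 0, "dy": 0, "dz": 0, "rx": 0, "ry": 0, "rz": -6}
    - {"dx": 0, "dy": 0, "dz": 0, "rx": 0, "ry": 0, "rz": -6}

```text
t: 23.35
tool_pos: [0.544, 0.0197, 0.098]
eef_rot: [0.207, -3.135, -0.0]
force: [0.9, 3.2, -6.8]
grip_width: 0.341
```

```bash
python3 -c "from h import *;show()"
```

```text
t 23.35 p [0.544  0.0197 0.098 ] yaw_y 97.6 z [-0.  0. -1.] qdeg [  19.   18.   -9.   -0.  -63. -101.] F [ 0.9  3.2 -6.8] M [ 1.57 -0.19  2.27] w 0.341
```

Torque rose from 0.13 to 2.3 Nm, so the tap is on its stop. Release, rise and check.

>>> jog_arm:
  motion:
    - {"dx": 0, "dy": 0, "dz": 0, "rx": 0, "ry": 0, "rz": 3}
    - {"dx": 0, "dy": 0, "dz": 0, "rx": 0, "ry": 0, "rz": 3}
    - {"dx": 0, "dy": 0, "dz": 0, "rx": 0, "ry": 0, "rz": 3}
    - {"dx": 0, "dy": 0, "dz": 0, "rx": 0, "ry": 0, "rz": 3}
    - {"dx": 0, "dy": 0, "dz": 25, "rx": 0, "ry": 0, "rz": 3}
    - {"dx": 0, "dy": 0, "dz": 70, "rx": 0, "ry": 0, "rz": 3}
    - {"dx": 0, "dy": 0, "dz": 115, "rx": 0, "ry": 0, "rz": 3}
    - {"dx": 0, "dy": 0, "dz": 150, "rx": 0, "ry": 0, "rz": 3}
    - {"dx": 0, "dy": 0, "dz": 150, "rx": 0, "ry": 0, "rz": 3}
    - {"dx": 0, "dy": 0, "dz": 150, "rx": 0, "ry": 0, "rz": 3}
  hand: 0.3

```text
t: 24.35
tool_pos: [0.5443, 0.0191, 0.2492]
eef_rot: [-0.28, 3.127, 0.001]
force: [-0.5, -0.1, -0.5]
grip_width: 0.702
```

```bash
python3 - <<'E'
from h import *;import cv2
from rig import *
s=show()
f=grab_frame("wrist");np.savez("pics/w4.npz",tp=s["tool_pos"],rv=s["eef_rot"],**f)
g=grab_frame("side")["img"][125:270,240:410]
cv2.imwrite("pics/w4.png",np.vstack([cv2.resize(f["img"],(640,400)),cv2.resize(g,(235,200))[:, :].copy() if 0 else np.pad(cv2.resize(g,(234,200)),((0,0),(0,406),(0,0)))]))
E
```

```text
t 24.35 p [0.5443 0.0191 0.2492] yaw_y 100.2 z [ 0.002  0.001 -1.   ] qdeg [ 18.  14.   8.  -0. -84. -98.] F [-0.5 -0.1 -0.5] M [ 0.    0.06 -0.03] w 0.702
```

View pics/w4.png

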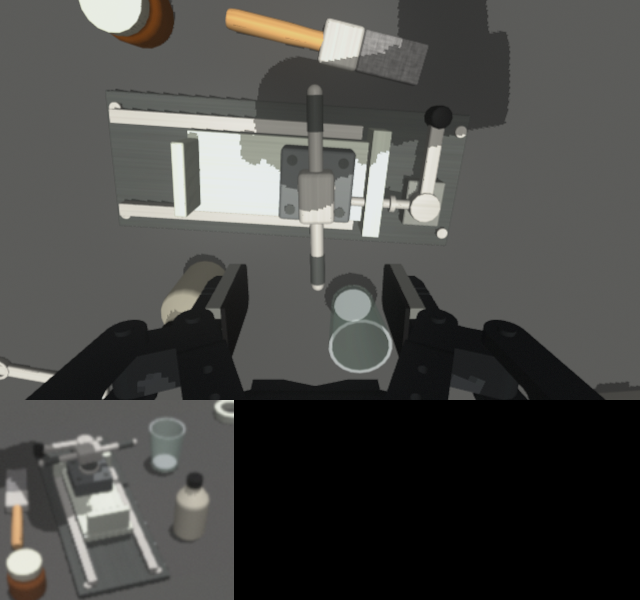

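The bar now runs from (315,87) to (318,288), the carriage is at the stop, and the lever runs from (425,207) to (438,117). The bystanders stand where they were. I'll check the tap angle and lever yaw numerically.

```bash
python3 - <<'E'
from h import *
f=np.load("pics/w4.npz")
W=lambda u,v,z:wray(f,f["tp"],f["rv"],u,v,z)[:2]
A=lambda d:np.degrees(np.arctan2(d[1],d[0]))
e1,e2=W(315,87,.105),W(318,289,.105);print("bar",A(e2-e1),(e1+e2)/2)
print("lever",A(W(438,117,.052)-W(425,207,.046)))
print("stop bar",A(W(361,236,.05)-W(374,129,.05)),A(W(381,236,.05)-W(391,131,.05)),"rails",A(W(361,130,.02)-W(110,114,.02)),A(W(345,225,.02)-W(125,211,.02)))
E
```

```text
bar 11.118907799182372 [0.5439289  0.02006359]
lever -171.0352803948776
stop bar 5.962530232086297 8.340837687983182 rails 96.6548247970109 96.32788861371574
```

```bash
python3 -c "
from rig import *
print(close_job())"
```

```text
the job is handed in; nothing more can be done
None
```

I did the whole job in the order asked and handed it in at about 24 s of robot time, with the gripper open and clear above the tap.

**What I did**
- **Carriage:** I pushed it until it stopped dead, with the force rising from about 9 N to 29 N.
- **Lever:** I swung it until it stopped, at 25 N.
- **Tap:** I gripped the hub block at the centre of the wrench bar. By the wrist angle it went to about 181°, back to 90°, on to 271°, back to 180°, then forward until the torque rose from about 0.13 to 2.3 Nm. I regripped once, at 90°, because the last joint would have run out of range.

**Last checks, from the final pictures**
- **Tap:** it measures about 355.4°, where home is 6.2 rad (355.2°).
- **Carriage:** it still looks to be against the stop.
- **Lever:** it reads closed, about 2.5° past square to the rails. I take that as measurement error, since it was hard on its stop.
- **Other things on the table:** the bottle, beaker, jar and brush look undisturbed. The screwdriver was not in the final pictures, and I never worked near it.

One disagreement: my first fix of the jig was about 4 mm out along the rails, and I corrected it from closer views.

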